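Load and close the glaze test vessel

TASK

Put the small burgundy pot with the knob upright on the floor of the steel test vessel, letting it down gently rather than dropping it in. Then swing the captive cap back over the mouth, screw it clockwise until it is fully home, and only after that flip the red-balled isolator lever fully over to on (towards the green stripe). Leave the upturned cup on the tray where it is.

Things in the scene. Friction and masses are not known exactly. Their poses are not given: they have to be found in the camera images.
- vessel: fixed steel test vessel on a blue base plate (172 x 120 x 20 mm). Origin on the table under the vessel's axis, z up, +x from that axis towards the hinge post. Outer diameter 82, inner 72; rim 105 mm, inner floor 38 mm above the table. Hinge post: diameter 20, 80 mm from the axis. A small gauge sticks out 63 mm at local +y, 55 mm up.
- vessel_floor (a point): centre of the vessel's inner floor, 67 mm below the rim; axes as vessel. The parked cap's wing and post stand up to 41 mm above the rim beside the mouth: mind the gripper's body when reaching in, hold the pot high on its knob, fingers closing across the line from mouth to cap
- vessel_mouth (a point): centre of the vessel's mouth, at rim height; axes as vessel
- vessel_hinge (a point): point on the vertical axis of the cap arm's hinge, at rim height, 80 mm from the vessel's axis
- cap_swing (a joint): swing of the cap arm about its vertical hinge (rad): 0 = cap centred over the mouth, at its stop; grows anticlockwise seen from above, to 2.0. Stays where it is left. The arm lies 6 to 16 mm above the rim; its collar (outer diameter 98 mm, centre 80 mm from the hinge) carries the cap. The cap passes over the rim only while unscrewed.
- swing_handle (a point): grip point in the upright yellow post (diameter 12 mm) used to swing the cap arm; the post rises 24 mm above the arm, from 16 mm below this point to 8 mm above it. It stands beyond the cap, 146 mm from the hinge axis and 66 mm from the cap's axis.
- cap_turn (a joint): turn of the black screw cap in its collar (rad): 0 = screwed fully home, 1.4 = fully unscrewed, as at the start. Clockwise seen from above screws it on, lowering the value; the cap and its wing sink 6 mm a radian, 8.4 mm in all. Friction about 0.1 N m, stays where it is left..
- cap_wing (a point): centre of the orange wing (bar grip) on the black cap (diameter 86 mm), on the cap's axis. The wing is 48 mm long along this point's x, 14 mm thick along y, 20 mm tall (10 mm above and below this point), on the flat cap top. The yellow post, about as high, stands 66 mm from the cap's axis: open the fingers only part way.
- sample_pot: loose burgundy porcelain pot, 110 g, with a gold line and pink blossoms: round body diameter 42 mm, shoulder from 26 to 42 mm high, then a knob, diameter 16, from 42 to 64 mm high. Origin at the centre of its underside, z up. Starts standing on the white tray.
- tray: fixed white tray 130 x 170 mm, floor 4 mm and lip 10 mm above the table; origin on the table under its centre
- tray_cup: loose burgundy porcelain cup standing upside down on the same tray, diameter 54, 42 mm tall; origin at the centre where it stands; not to be disturbed
- switch_box: fixed grey box 130 x 110 x 50 mm with the isolator lever on top; origin on the table under its centre. The lever swings in the box's x-z plane about an axis along local y, 72 mm above the table over the box's centre. A green stripe on top at local +x marks on.
- isolator (a joint): angle of the isolator lever (rad): 0 = off, leaning 0.5 rad towards the box's local -x; 1.0 = on, leaning 0.5 rad towards local +x. Light friction, stays where it is left.
- isolator_tip (a point): centre of the red ball (diameter 26 mm) at the lever's end, 80 mm from its axis; the rod is 10 mm thick
Mind the look-alikes: they are no part of the job. What is shaped like the sample_pot but blue is not meant. Leave any purple look-alike of the vessel alone.

How it is judged:
By the outcome, as a careful person would: the job done as asked, in the order asked, and still so for the second after the job is handed in, with the robot touching nothing.
It also fails if it takes over 72 s, if anything falls off the work surface, if the arm or the gripper's body presses on something with over 40 N, if the wrist force passes 120 N, or if a joint passes its speed limit or range.

ROBOT

A 7-joint arm with a two-finger parallel gripper is mounted at the origin on the work surface. World frame = base frame: x ahead of the robot, y to its left, z up, the work surface at z = 0. Lengths are in m, angles in rad, forces in N, time in s.
With the tool pointing down it reaches from about 0.425 to 0.875 m from the base axis. Payload 4.7 kg.
Tool frame: the origin (TCP) lies between the finger pads; the fingertips stand 11 mm ahead of it and the grasp point (between the pads) lies 8 mm behind it; z points along the fingers, y is the line along which they close (so a half turn about z gives the same grasp; the last joint's range is limited). The gripper opens to 87 mm and grips with 3 to 60 N. Pads are 19 mm wide; open, the fingers measure 117 mm over their backs; the gripper's body (75 mm by 190 mm) begins 51 mm behind the grasp point.
Start: joints at [-1.335, 0.321, -0.07, 1.45, 0.023, 1.371, -0.057], TCP at [0.143, 0.634, 0.234] pointing down, gripper open.
Joint ranges: [-2.86, 2.86], [-0.3, 2.09], [-1.38, 1.24], [0.06, 2.45], [-1.56, 4.7], [0.09, 2.05], [-2.69, 2.69]. Speed limits (rad/s): [2.57, 2.57, 3.14, 3.14, 3.14, 3.14, 3.14].

INTERFACE

Orientations are given as a rotation vector (axis times angle).
In Python, from bench import ctrl gives the robot as it stands. The module is installed in compiled form; this text tells all that it offers.
- The arm moves only by the shell command python3 -m inch 'ROWS' [FORCE]. ROWS is JSON, a list of rows, each an object with "slide": the shift along the tool's x, y, z scaled (see below), a list of three; "angular": the turn, a rotation vector about the tool's x, y, z scaled (see below), a list of three; "claw": the opening, from -1 (shut) to 1 (fully open). In form: [{"slide": [tx, ty, tz], "angular": [rx, ry, rz], "claw": claw}, ...]. A call has 1 to 10 rows; each row is the pose to reach, as a shift and turn from the pose commanded when the call began, along the tool's axes at that moment; what a row does not reach only later rows make up. The controller multiplies each number of a shift by 0.25 m and each number of a turn by 30 degrees. A row lasts 1/10 s, in which the tool goes at most 50 mm and 8.59 degrees, less where a joint would pass 70% of its speed; a pose out of reach is approached as far as the arm can. A call with a number of a shift or a turn outside -1 to 1 is refused whole. A call with a gripper value outside its range is refused whole. The fingers move at their own pace and stop on an object; FORCE is the grip in N (left out, the last holds). Time passes only in rows, so rows that repeat a pose let the fingers close. It gives the time, the measured TCP pose, the force, the opening and the grip force at its end, in the units of the state.
- ctrl.get_state(): the state, without advancing time (a new reading comes with each control period).
- ctrl.get_image(name): name is "scene" or "top" or "wrist"; returns a dict with "color" (384x512x3 uint8, red, green, blue), "depth" (384x512 float32, m along the optical axis (not along the pixel's ray), 0 where there is no reading), "camera_matrix" (3x3 intrinsics, pixels), "extrinsics" (4x4, takes a point from camera to world coordinates); the wrist camera has in their place "tool_from_camera" (4x4, takes a point from camera to tool coordinates, whose origin is the TCP and whose axes are the flange's). Camera axes: x right, y up, looking along -z (the intrinsics and any distortion apply to the point x, -y, -z); pixel columns grow to the right and rows downward; lengths in m; the calibration is good to about 2 mm. A picture is of the moment at which its call begins: read the wrist's pose just before it.
- ctrl.close_job(): hands the job in; it is judged then, once.
Trained networks look in the newest picture that a camera, given by its name, has taken for a name from the list of things; names that differ only in an ending like _2 or _b are one class to them, and where a whole thing is asked for, a point or a joint stands for the part that bears it (a point fixed in the world has none). Each returns a list of dicts, best first, with "confidence" (0 to 1); they miss things now and then, are a little off and sometimes report something else, mostly with a low value. They report only what shows in the picture. A call takes as long as a camera call. They do not tell look-alikes from the thing itself.
- ctrl.find_in(query, camera): "bbox" ([centre column, centre row, width, height] in pixels, round what is visible of it).
- ctrl.outline_of(query, camera): "mask" (384x512 bool, what is visible of it) and "bbox" ([centre column, centre row, width, height] in pixels, round what is visible of it).
The state is a dict: "time": time; "joint_positions": joint angles; "qd": joint speeds; "joint_torque": joint torques, N m; "position": TCP position; "tool_rot": TCP orientation; "ft_force": force on the tool from outside, world axes, zero at the start; "torque": the same for the moment, N m; "grip_width": opening from 0.0 (shut) to 1.0 (fully open); "grip_force": force on a finger pad.
Only numpy, scipy, OpenCV 4.12 (cv2) and the standard library are available. Lean on these libraries where they do the work, as an engineer would, in place of code of your own. Each camera call takes 0.05 s, during which the arm holds its last target. There are 200 camera calls.

## Working session

There is one attempt and no reset: what is moved stays moved. The work goes in short steps, Python scripts to look and compute and a shell command to move; the robot and the scene stay as the last step left them, time stands still between calls to the robot, and variables do not carry over. Pictures are saved under pics/ and viewed, at most 10 in all, crops included, and the job is handed in when it is done.

```bash
mkdir -p pics
cat > h.py <<'E'
import numpy as np, cv2
from scipy.spatial.transform import Rotation as R
from bench import ctrl
def world(im,st=None):
    d=im["depth"];K=im["camera_matrix"]
    v,u=np.mgrid[0:384,0:512]
    x=(u-K[0,2])/K[0,0]*d;y=(v-K[1,2])/K[1,1]*d
    P=np.stack([x,-y,-d,np.ones_like(d)],-1)
    if "extrinsics" in im: T=im["extrinsics"]
    else:
        A=np.eye(4);A[:3,:3]=R.from_rotvec(st["tool_rot"]).as_matrix();A[:3,3]=st["position"];T=A@im["tool_from_camera"]
    W=(P@np.array(T).T)[...,:3]; W[d==0]=np.nan
    return W
def go(p,yaw=None):
    """slide/angular numbers to take the TCP to p, tool down, tool y axis (closing line) at world yaw"""
    st=ctrl.get_state();M=R.from_rotvec(st["tool_rot"])
    s=M.inv().apply(np.array(p)-st["position"])/0.25
    out=[s.round(3)]
    if yaw is not None:
        c=[]
        for yy in (yaw,yaw+np.pi):
            y=np.array([np.cos(yy),np.sin(yy),0]);z=np.array([0,0,-1.]);x=np.cross(y,z)
            T=R.from_matrix(np.stack([x,y,z],1)); c.append((M.inv()*T).as_rotvec(degrees=True)/30)
        out+=[a.round(3) for a in c]
    print("pos",np.round(st["position"],4),"t",st["time"],"slide",*out)
E
python3 - <<'E'
from h import *
st=ctrl.get_state();print(R.from_rotvec(st["tool_rot"]).as_matrix().round(2),st["grip_width"])
ims=[]
for c in("scene","top"):
    im=ctrl.get_image(c);np.savez(c+".npz",**im);ims.append(im["color"])
    W=world(im)
    for q in("vessel","sample_pot","tray","tray_cup","switch_box","isolator_tip","cap_wing","swing_handle"):
        for r in ctrl.outline_of(q,c)[:3]:
            m=r["mask"];p=W[m];p=p[~np.isnan(p[:,0])]
            col=im["color"][m].mean(0).astype(int)
            if len(p):print(c,q,round(r["confidence"],2),np.round(r["bbox"]),"col",col,"med",np.median(p,0).round(3),"min",np.percentile(p,2,0).round(3),"max",np.percentile(p,98,0).round(3))
    cv2.imwrite(f"pics/{c}.png",im["color"][...,::-1])
E
```

```text
[[-0.98  0.22 -0.  ]
 [ 0.22  0.98 -0.  ]
 [-0.   -0.   -1.  ]] 1.0021628523819999
scene vessel 0.93 [262. 169.  61.  61.] col [84 64 90] med [0.326 0.111 0.05 ] min [0.235 0.072 0.004] max [0.401 0.178 0.132]
scene vessel 0.66 [311. 215.  79.  62.] col [81 80 87] med [ 0.561 -0.009  0.078] min [ 0.469 -0.102  0.004] max [0.662 0.067 0.142]
scene sample_pot 0.65 [152. 331.  24.  31.] col [ 82  86 115] med [ 0.459 -0.466  0.029] min [ 0.431 -0.481 -0.001] max [ 0.472 -0.442  0.062]
scene sample_pot 0.56 [186. 281.  20.  30.] col [91 71 70] med [ 0.435 -0.337  0.035] min [ 0.414 -0.351  0.009] max [ 0.449 -0.317  0.067]
scene tray 0.81 [210. 290.  92.  72.] col [150 148 145] med [ 0.475 -0.304  0.003] min [ 0.383 -0.384  0.   ] max [ 0.543 -0.206  0.01 ]
scene tray_cup 0.77 [223. 273.  24.  21.] col [95 78 76] med [ 0.48  -0.265  0.032] min [ 0.454 -0.279  0.005] max [ 0.496 -0.239  0.046]
scene switch_box 0.74 [327. 152.  56.  54.] col [87 86 86] med [0.453 0.309 0.047] min [ 0.378  0.276 -0.001] max [0.509 0.437 0.147]
scene isolator_tip 0.65 [322. 134.  14.  20.] col [115  82  81] m
[... 1909 characters left out ...]
.012] max [0.503 0.387 0.153]
top cap_wing 0.82 [263. 129.  32.  31.] col [33 25 19] med [ 0.621 -0.035  0.123] min [ 0.583 -0.072  0.117] max [0.662 0.002 0.144]
top cap_wing 0.68 [198. 253.  33.  32.] col [37 28 22] med [0.296 0.132 0.114] min [0.259 0.096 0.11 ] max [0.333 0.172 0.135]
top swing_handle 0.93 [199. 250.  37.  62.] col [43 29 36] med [0.299 0.133 0.115] min [0.237 0.093 0.057] max [0.377 0.177 0.135]
top swing_handle 0.55 [260. 132.  58.  36.] col [40 34 30] med [ 0.618 -0.032  0.122] min [ 0.579 -0.098 -0.001] max [0.666 0.043 0.144]
top swing_handle 0.51 [348. 193.  71.  62.] col [111 106 100] med [ 0.464 -0.292  0.004] min [ 0.387 -0.379 -0.002] max [ 0.539 -0.199  0.016]
```

Run:
```python
import cv2,numpy as np
a=cv2.imread("pics/scene.png");b=cv2.imread("pics/top.png")
A=cv2.resize(a[110:360,120:400],None,fx=1.42,fy=1.42)
B=cv2.resize(b[90:300,100:440],(400,247))
cv2.imwrite("pics/s2.png",np.clip(cv2.resize(a[100:360,120:400],(640,594)).astype(float)*1.4,0,255))
cv2.imwrite("pics/t2.png",np.clip(cv2.resize(b[90:300,100:440],(800,494)).astype(float)*2,0,255))
```

```text
[ WARN:0@0.039] global loadsave.cpp:1063 imwrite_ Unsupported depth image for selected encoder is fallbacked to CV_8U.
```

View pics/s2.png

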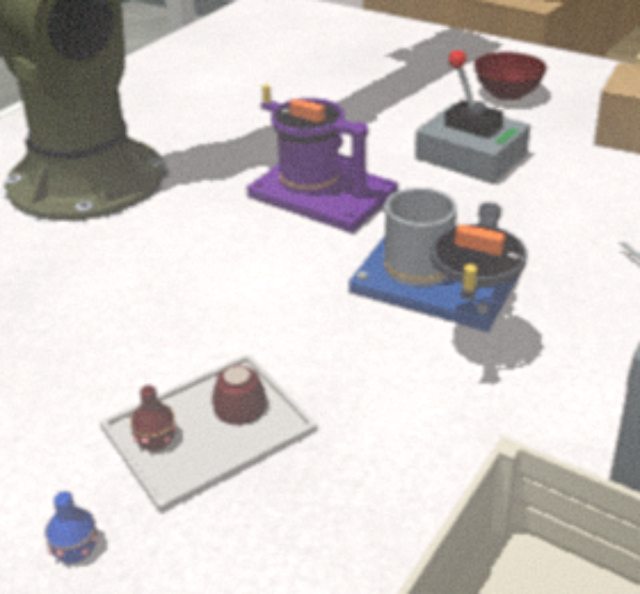

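View pics/t2.png

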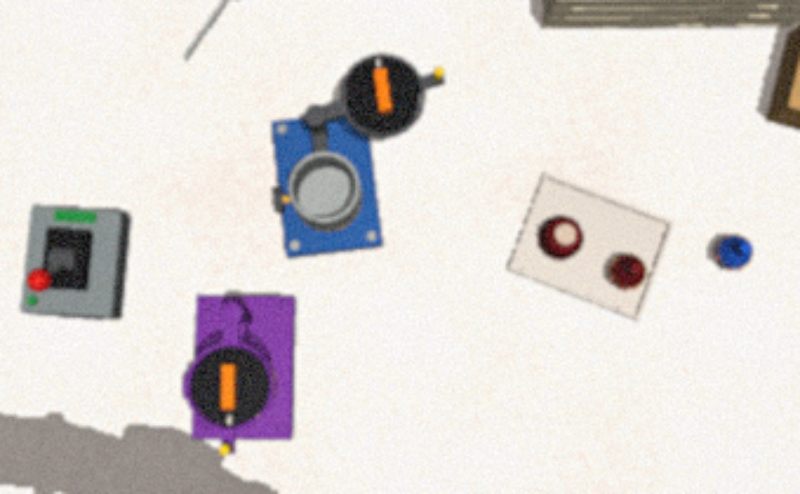

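```bash
cat >> h.py <<'E'
from scipy.optimize import least_squares
def circ(P,r=None):
    P=np.asarray(P)[:,:2];c=np.median(P,0)
    if r is None:
        f=least_squares(lambda q:np.hypot(*(P-q[:2]).T)-q[2],[*c,.04],loss="soft_l1",f_scale=.002)
    else: f=least_squares(lambda q:np.hypot(*(P-q).T)-r,c,loss="soft_l1",f_scale=.002)
    return f.x.round(4)
def near(W,x,y,r,z0,z1):
    return (np.hypot(W[...,0]-x,W[...,1]-y)<r)&(W[...,2]>z0)&(W[...,2]<z1)
E
python3 - <<'E'
from h import *
for c in("scene","top"):
    im=dict(np.load(c+".npz"));W=world(im);C=im["color"].astype(int)
    r,g,b=C[...,0],C[...,1],C[...,2]
    m=near(W,.54,.01,.07,.099,.111)
    print(c,"rim",m.sum(),circ(W[m],.0385) )
    org=(r>1.5*b)&(r-g>25)&near(W,.622,-.036,.06,.125,.16)
    p=W[org];print("wing",len(p),p.mean(0).round(4));u=np.linalg.svd((p-p.mean(0))[:,:2])[2][0];print("dir",np.degrees(np.arctan2(u[1],u[0])))
    yel=(r>1.4*b)&(g>1.3*b)&near(W,.66,-.1,.12,.11,.2)
    print("yellow",[ (q.round(3)) for q in [np.median(W[yel],0)]],yel.sum())
    blk=near(W,.622,-.036,.06,.11,.13);print("cap",blk.sum(),circ(W[blk]),((W[blk].min(0)+W[blk].max(0))/2).round(4))
    post=near(W,.62,.03,.04,.095,.15);print("post",post.sum(),np.median(W[post],0).round(3))
    bl=(b>1.4*r)&near(W,.53,.02,.16,.012,.028);q=cv2.minAreaRect((W[bl][:,:2]*1000).astype(np.float32));print("plate",q)
    k=near(W,.43,-.33,.04,.046,.08);print("knob",k.sum(),np.median(W[k],0).round(4),W[k].max(0).round(4))
    k=near(W,.43,-.33,.04,.012,.04);print("body",circ(W[k],.021))
    red=(r>1.7*g)&near(W,.43,.34,.1,.1,.18);print("ball",red.sum(),np.median(W[red],0).round(4),W[red].max(0).round(4))
    bx=near(W,.44,.33,.12,.045,.055);q=cv2.minAreaRect((W[bx][:,:2]*1000).astype(np.float32));print("box",q)
    gr=(g>1.3*r)&near(W,.44,.33,.12,.045,.06);print("green",gr.sum(),np.median(W[gr],0).round(3))
E
```

```text
scene rim 175 [0.52   0.0297]
wing 193 [ 0.624  -0.0401  0.1367]
dir 8.598668854234948
yellow [array([ 0.631, -0.042,  0.138])] 229
cap 734 [ 0.622  -0.0334  0.04  ] [ 0.6228 -0.0347  0.1201]
post 138 [0.606 0.024 0.121]
plate ((544.6300048828125, 17.00830841064453), (168.39593505859375, 91.31816864013672), 5.634309768676758)
knob 80 [ 0.4313 -0.3331  0.0596] [ 0.4361 -0.3225  0.0694]
body [ 0.4256 -0.3286]
ball 41 [0.4145 0.3303 0.1497] [0.4247 0.3412 0.1575]
box ((443.46417236328125, 333.4664306640625), (112.40055084228516, 130.964111328125), 86.46184539794922)
green 29 [0.496 0.333 0.049]
top rim 176 [0.5203 0.0323]
wing 104 [ 0.6209 -0.0348  0.1412]
dir -172.7064629780808
yellow [array([ 0.626, -0.038,  0.14 ])] 203
cap 963 [ 0.6227 -0.0346  0.0369] [ 0.6229 -0.0365  0.1197]
post 268 [0.608 0.013 0.121]
plate ((539.2671508789062, 34.26136016845703), (168.32342529296875, 116.79002380371094), 6.664575576782227)
knob 38 [ 0.4286 -0.3261  0.0654] [ 0.4368 -0.3197  0.0716]
body [ 0.429  -0.3303]
ball 81 [0.4113 0.3352 0.1528] [0.4247 0.3495 0.1588]
box ((443.16351318359375, 336.1648864746094), (110.22381591796875, 129.61338806152344), 86.30960083007812)
green 116 [0.494 0.336 0.05 ]
```

```bash
python3 -c "
from h import *
go([.46,.30,.26],np.pi/2)"
python3 -m inch '[{"slide":[-0.2,-0.2,-0.2],"angular":[0,0,0],"claw":1},{"slide":[-0.4,-0.4,-0.2],"angular":[0,0,0],"claw":1},{"slide":[-0.6,-0.6,-0.2],"angular":[0,0,0],"claw":1},{"slide":[-0.8,-0.8,-0.2],"angular":[0,0,0],"claw":1},{"slide":[-0.9,-0.95,-0.2],"angular":[0,0,0],"claw":1},{"slide":[-0.9,-1,-0.2],"angular":[0,0,0],"claw":1},{"slide":[-0.9,-1,-0.2],"angular":[0,0,0],"claw":1}]'
```

```text
pos [0.143  0.6341 0.2336] t 0.9 slide [-1.531 -1.025 -0.106] [ 0.     0.    -0.424] [ 0.    -0.     5.576]
time: 1.6
position: [0.3084, 0.3385, 0.2839]
tool_rot: [0.349, 3.122, 0.001]
ft_force: [1.6, 0.2, 1.0]
grip_width: 0.999
grip_force: 0.0
```

```bash
python3 -m inch '[{"slide":[-0.15,-0.16,0],"angular":[0,0,0.15],"claw":0.2},{"slide":[-0.3,-0.32,0],"angular":[0,0,0.4],"claw":0.2},{"slide":[-0.45,-0.48,0],"angular":[0,0,0.65],"claw":0.2},{"slide":[-0.55,-0.66,0],"angular":[0,0,0.65],"claw":0.2},{"slide":[-0.65,-0.84,0],"angular":[0,0,0.65],"claw":0.2},{"slide":[-0.7,-1,0],"angular":[0,0,0.65],"claw":0.2},{"slide":[-0.7,-1,0],"angular":[0,0,0.65],"claw":0.2}]' 5; python3 -c "
from h import *
go([.43,-.15,.26],np.radians(57.6));go([.43,-.33,.2],np.radians(57.6))"
```

```text
time: 2.3
position: [0.4241, 0.0519, 0.2841]
tool_rot: [0.886, 3.013, 0.0]
ft_force: [-0.1, 0.1, -0.5]
grip_width: 0.604
grip_force: 0.0
pos [0.4241 0.0519 0.2841] t 2.3 slide [-0.457 -0.666  0.096] [ 0.001  0.002 -0.012] [ 3.000e-03 -2.000e-03  5.988e+00]
pos [0.4241 0.0519 0.2841] t 2.3 slide [-0.846 -1.272  0.337] [ 0.001  0.002 -0.012] [ 3.000e-03 -2.000e-03  5.988e+00]
```

```bash
python3 -m inch '[{"slide":[-0.11,-0.16,0],"angular":[0,0,0],"claw":0.2},{"slide":[-0.22,-0.32,0.05],"angular":[0,0,0],"claw":0.2},{"slide":[-0.33,-0.48,0.1],"angular":[0,0,0],"claw":0.2},{"slide":[-0.44,-0.64,0.15],"angular":[0,0,0],"claw":0.2},{"slide":[-0.55,-0.8,0.2],"angular":[0,0,0],"claw":0.2},{"slide":[-0.66,-0.95,0.25],"angular":[0,0,0],"claw":0.2},{"slide":[-0.7,-1,0.3],"angular":[0,0,0],"claw":0.2},{"slide":[-0.7,-1,0.3],"angular":[0,0,0],"claw":0.2},{"slide":[-0.7,-1,0.3],"angular":[0,0,0],"claw":0.2}]'
cat > look.py <<'E'
import sys
from h import *
st=ctrl.get_state();im=ctrl.get_image("wrist");np.savez("wrist.npz",st_p=st["position"],**im)
W=world(im,st);np.save("W.npy",W);cv2.imwrite(f"pics/{sys.argv[1]}.png",np.clip(im["color"][...,::-1]*1.4,0,255).astype(np.uint8))
E
python3 look.py w1
python3 - <<'E'
from h import *
W=np.load("W.npy");im=np.load("wrist.npz")
k=near(W,.43,-.33,.04,.05,.08);print("knob",k.sum(),((W[k].min(0)+W[k].max(0))/2).round(4),W[k].max(0).round(4),np.argwhere(k).mean(0))
k=near(W,.43,-.33,.04,.012,.04);print("body",k.sum(),circ(W[k],.021) if k.sum() else 0)
print(np.nanmin(W,(0,1)),np.nanmax(W,(0,1)))
E
```

```text
time: 3.2
position: [0.4382, -0.2453, 0.2085]
tool_rot: [-0.87, -3.018, -0.001]
ft_force: [-0.5, 0.2, 0.1]
grip_width: 0.601
grip_force: 0.0
knob 297 [ 0.4263 -0.3297  0.0602] [ 0.434  -0.3216  0.0703] [213.24242424 173.96632997]
body 709 [ 0.4273 -0.3317]
[ 0.1655643  -0.63641978 -0.00277317] [0.79724466 0.05697224 0.30990261]
```

View pics/w1.png

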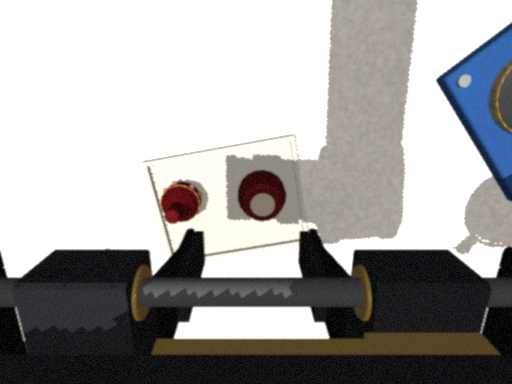

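The wrist view shows the burgundy pot with its knob and gold line at (180,203), and the upturned cup with its pale foot at (262,195). The look-alikes in the scene image are the blue pot (152,331), the cup (223,273) and the bowl at the back. The burgundy pot is at (186,281).

```bash
python3 -c "
from h import *
go([.427,-.330,.13],np.radians(57.6))"
```

```text
pos [ 0.4387 -0.2447  0.2088] t 3.25 slide [-0.142 -0.314  0.315] [ 0.002 -0.001  0.011] [ 1.000e-03  2.000e-03 -5.989e+00]
```

```bash
python3 -m inch '[{"slide":[-0.07,-0.16,0.05],"angular":[0,0,0],"claw":0.2},{"slide":[-0.142,-0.314,0.15],"angular":[0,0,0],"claw":0.2},{"slide":[-0.142,-0.314,0.315],"angular":[0,0,0],"claw":0.2},{"slide":[-0.142,-0.314,0.315],"angular":[0,0,0],"claw":0.2},{"slide":[-0.142,-0.314,0.315],"angular":[0,0,0],"claw":0.2}]'; python3 look.py w2
python3 - <<'E'
from h import *
W=np.load("W.npy")
k=near(W,.428,-.33,.02,.048,.075);print("knob",k.sum(),((W[k].min(0)+W[k].max(0))/2).round(4),W[k].max(0).round(4))
k=near(W,.427,-.33,.04,.012,.04);print("body",k.sum(),circ(W[k],.021) if k.sum() else 0)
go([.427,-.330,.058],np.radians(57.6))
E
```

```text
time: 3.75
position: [0.4271, -0.33, 0.13]
tool_rot: [-0.867, -3.019, -0.002]
ft_force: [0.9, 0.4, 1.5]
grip_width: 0.604
grip_force: 0.0
knob 522 [ 0.4262 -0.33    0.0592] [ 0.4341 -0.3223  0.0703]
body 1129 [ 0.428  -0.3313]
pos [ 0.4279 -0.3305  0.1311] t 3.8 slide [ 0.005 -0.001  0.292] [0.003 0.002 0.012] [-4.000e-03  5.000e-03 -5.988e+00]
```

```bash
python3 -m inch '[{"slide":[0,0,0.1],"angular":[0,0,0],"claw":0.2},{"slide":[0,0,0.2],"angular":[0,0,0],"claw":0.2},{"slide":[0,0,0.29],"angular":[0,0,0],"claw":0.2},{"slide":[0,0,0.29],"angular":[0,0,0],"claw":0.2},{"slide":[0,0,0.29],"angular":[0,0,0],"claw":-1},{"slide":[0,0,0.29],"angular":[0,0,0],"claw":-1},{"slide":[0,0,0.29],"angular":[0,0,0],"claw":-1},{"slide":[0,0,0.29],"angular":[0,0,0],"claw":-1},{"slide":[0,0,0.29],"angular":[0,0,0],"claw":-1},{"slide":[0,0,0.29],"angular":[0,0,0],"claw":-1}]' 12
```

```text
time: 4.8
position: [0.4266, -0.3317, 0.0575]
tool_rot: [0.871, 3.018, 0.001]
ft_force: [1.2, 0.5, 1.3]
grip_width: 0.176
grip_force: 12.9
```

```bash
python3 -m inch '[{"slide":[0,0,-0.06],"angular":[0,0,0],"claw":-1},{"slide":[0,0,-0.16],"angular":[0,0,0],"claw":-1},{"slide":[0,0,-0.3],"angular":[0,0,0],"claw":-1},{"slide":[0,0,-0.45],"angular":[0,0,0],"claw":-1},{"slide":[0,0,-0.6],"angular":[0,0,0],"claw":-1},{"slide":[0,0,-0.72],"angular":[0,0,0],"claw":-1},{"slide":[0,0,-0.72],"angular":[0,0,0],"claw":-1}]'; python3 -c "
from h import *
go([.52,.031,.24],np.radians(57.6))"
```

```text
time: 5.5
position: [0.4277, -0.334, 0.242]
tool_rot: [0.871, 3.011, -0.001]
ft_force: [-0.4, -0.8, -0.4]
grip_width: 0.179
grip_force: 12.8
pos [ 0.4277 -0.334   0.242 ] t 5.5 slide [0.467 1.432 0.007] [0.003 0.014 0.005] [-2.200e-02  5.000e-03 -5.995e+00]
```

```bash
python3 -m inch '[{"slide":[0.03,0.1,0],"angular":[0,0,0],"claw":-1},{"slide":[0.09,0.28,0],"angular":[0,0,0],"claw":-1},{"slide":[0.15,0.47,0],"angular":[0,0,0],"claw":-1},{"slide":[0.21,0.65,0],"angular":[0,0,0],"claw":-1},{"slide":[0.27,0.83,0],"angular":[0,0,0],"claw":-1},{"slide":[0.31,0.95,0],"angular":[0,0,0],"claw":-1},{"slide":[0.33,1,0],"angular":[0,0,0],"claw":-1},{"slide":[0.33,1,0],"angular":[0,0,0],"claw":-1}]'; python3 look.py w3
python3 - <<'E'
from h import *
W=np.load("W.npy")
m=near(W,.52,.031,.055,.098,.112);print("rim",m.sum(),circ(W[m],.0385),circ(W[m]),np.median(W[m],0))
m=near(W,.52,.031,.03,.02,.06);print("floor",m.sum(),np.median(W[m],0))
go([.52,.031,.24],np.radians(57.6))
E
```

```text
time: 6.3
position: [0.4895, -0.0749, 0.2367]
tool_rot: [-0.866, -3.019, 0.001]
ft_force: [-0.1, -0.4, -1.2]
grip_width: 0.179
grip_force: 12.3
rim 2003 [0.5177 0.0306] [0.5177 0.0307 0.038 ] [0.51960198 0.03549411 0.10519231]
floor 1941 [0.52394446 0.03466337 0.03876527]
pos [ 0.4892 -0.0772  0.2369] t 6.35 slide [ 0.126  0.432 -0.013] [-0.003 -0.001  0.007] [ 1.000e-03 -5.000e-03 -5.993e+00]
```

View pics/w3.png

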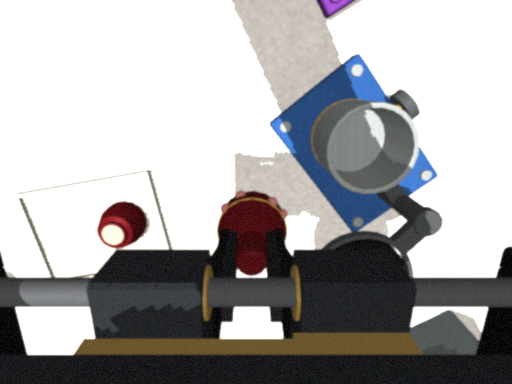

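```bash
python3 - <<'E'
from h import *
W=np.load("W.npy");im=np.load("wrist.npz");p=im["st_p"]
for z0,z1,r in((.178,.190,None),(.190,.205,None),(.205,.22,None)):
    k=near(W,p[0],p[1],.04,z0,z1);
    if k.sum()>5: print(k.sum(),circ(W[k],.02)-p[:2],W[k].mean(0))
go([.5185,.031,.24],np.radians(57.6))
E
python3 -m inch '[{"slide":[0.04,0.15,0],"angular":[0,0,0],"claw":-1},{"slide":[0.09,0.32,0],"angular":[0,0,0],"claw":-1},{"slide":[0.132,0.43,0],"angular":[0,0,0],"claw":-1},{"slide":[0.132,0.43,0],"angular":[0,0,0],"claw":-1},{"slide":[0.132,0.43,0],"angular":[0,0,0],"claw":-1}]';python3 -c "
from h import *
go([.5185,.031,.092],np.radians(57.6))"
```

```text
379 [-0.03025208  0.02200562] [ 0.4743141  -0.06499442  0.20077658]
1399 [-0.02825208  0.01670562] [ 0.477216   -0.06800837  0.21364976]
pos [ 0.4892 -0.0772  0.2369] t 6.35 slide [ 0.132  0.429 -0.013] [-0.003 -0.001  0.007] [ 1.000e-03 -5.000e-03 -5.993e+00]
time: 6.85
position: [0.5191, 0.0297, 0.2371]
tool_rot: [0.875, 3.017, -0.003]
ft_force: [-0.3, -0.6, -0.4]
grip_width: 0.184
grip_force: 12.3
pos [0.5191 0.0297 0.2371] t 6.85 slide [0.005 0.004 0.581] [-0.004  0.001  0.002] [-2.000e-03 -6.000e-03 -5.998e+00]
```

```bash
python3 look.py w4
python3 - <<'E'
from h import *
W=np.load("W.npy");im=np.load("wrist.npz");st=ctrl.get_state()
M=R.from_rotvec(st["tool_rot"]).as_matrix();T=(W-im["st_p"])@M   # tool coords
C=im["color"].astype(int)
m=(C[...,0]>1.6*C[...,1])&(np.abs(T[...,1])<.03)&(T[...,2]<.08)&(T[...,2]>-.02)
P=T[m];print(m.sum(),P.min(0).round(3),P.max(0).round(3))
# slice along tool x
for x in np.arange(-.02,.07,.006):
    q=P[(abs(P[:,0]-x)<.003)]
    if len(q)>5:print(round(x,3),len(q),"y",q[:,1].min().round(3),q[:,1].max().round(3),"z",q[:,2].min().round(3),q[:,2].max().round(3))
a=cv2.imread("pics/w4.png")[100:370,130:390];cv2.imwrite("pics/w4c.png",cv2.resize(a,None,fx=2,fy=2))
E
```

```text
3336 [-0.006 -0.021 -0.02 ] [0.023 0.021 0.042]
-0.008 14 y -0.009 0.007 z -0.012 -0.007
-0.002 283 y -0.02 0.019 z -0.015 0.026
0.004 658 y -0.021 0.019 z -0.014 0.027
0.01 1303 y -0.02 0.021 z -0.02 0.038
0.016 776 y -0.019 0.016 z 0.013 0.042
0.022 302 y -0.01 0.013 z 0.022 0.041
```

View pics/w4c.png

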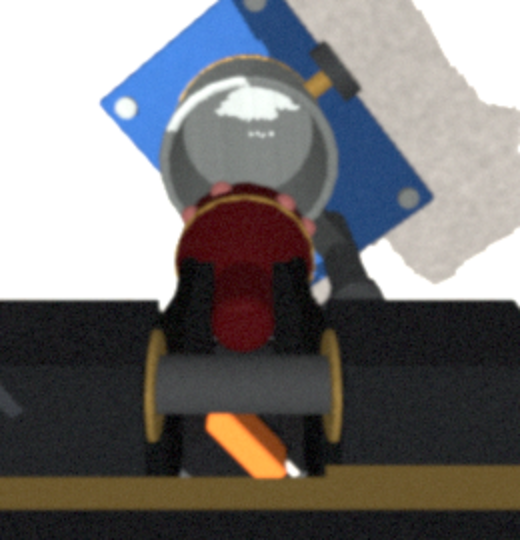

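```bash
python3 -m inch '[{"slide":[0,0,0.12],"angular":[0,0,0],"claw":-1},{"slide":[0,0,0.24],"angular":[0,0,0],"claw":-1},{"slide":[0,0,0.36],"angular":[0,0,0],"claw":-1},{"slide":[0,0,0.46],"angular":[0,0,0],"claw":-1},{"slide":[0,0,0.52],"angular":[0,0,0],"claw":-1},{"slide":[0,0,0.55],"angular":[0,0,0],"claw":-1},{"slide":[0,0,0.56],"angular":[0,0,0],"claw":-1},{"slide":[0,0,0.565],"angular":[0,0,0],"claw":-1},{"slide":[0,0,0.565],"angular":[0,0,0],"claw":-1}]'
python3 -m inch '[{"slide":[0,0,0.005],"angular":[0,0,0],"claw":-1},{"slide":[0,0,0.01],"angular":[0,0,0],"claw":-1},{"slide":[0,0,0.01],"angular":[0,0,0],"claw":-1}]'
```

```text
time: 7.8
position: [0.5198, 0.0322, 0.097]
tool_rot: [0.871, 3.017, 0.001]
ft_force: [-0.2, -0.0, -1.3]
grip_width: 0.179
grip_force: 12.3
time: 8.1
position: [0.5191, 0.0324, 0.0937]
tool_rot: [0.871, 3.018, 0.001]
ft_force: [0.8, 0.1, -0.9]
grip_width: 0.182
grip_force: 12.3
```

```bash
for i in 1; do :; done; python3 -m inch '[{"slide":[0,0,0.005],"angular":[0,0,0],"claw":-1},{"slide":[0,0,0.005],"angular":[0,0,0],"claw":-1},{"slide":[0,0,0.005],"angular":[0,0,0],"claw":-1}]'
python3 -m inch '[{"slide":[0,0,0.005],"angular":[0,0,0],"claw":-1},{"slide":[0,0,0.005],"angular":[0,0,0],"claw":-1},{"slide":[0,0,0.005],"angular":[0,0,0],"claw":-1}]'
python3 -m inch '[{"slide":[0,0,0.004],"angular":[0,0,0],"claw":-1},{"slide":[0,0,0.004],"angular":[0,0,0],"claw":-1},{"slide":[0,0,0.004],"angular":[0,0,0],"claw":-1}]'
```

```text
time: 8.4
position: [0.5191, 0.0322, 0.0923]
tool_rot: [0.871, 3.018, -0.0]
ft_force: [-0.1, -0.4, -1.8]
grip_width: 0.178
grip_force: 12.3
time: 8.7
position: [0.5195, 0.0324, 0.0914]
tool_rot: [0.871, 3.018, 0.001]
ft_force: [-0.3, 0.5, 3.1]
grip_width: 0.18
grip_force: 12.4
time: 9.0
position: [0.5198, 0.0326, 0.0912]
tool_rot: [0.871, 3.018, 0.002]
ft_force: [-2.5, -0.4, 8.8]
grip_width: 0.181
grip_force: 12.7
```

```bash
python3 -m inch '[{"slide":[0,0,-0.005],"angular":[0,0,0],"claw":-1},{"slide":[0,0,-0.005],"angular":[0,0,0],"claw":-0.35},{"slide":[0,0,-0.005],"angular":[0,0,0],"claw":-0.35},{"slide":[0,0,-0.005],"angular":[0,0,0],"claw":-0.35},{"slide":[0,0,-0.005],"angular":[0,0,0],"claw":-0.35},{"slide":[0,0,-0.05],"angular":[0,0,0],"claw":-0.35},{"slide":[0,0,-0.15],"angular":[0,0,0],"claw":-0.35},{"slide":[0,0,-0.3],"angular":[0,0,0],"claw":-0.35},{"slide":[0,0,-0.45],"angular":[0,0,0],"claw":-0.35},{"slide":[0,0,-0.5],"angular":[0,0,0],"claw":-0.35}]'; python3 look.py w5
python3 - <<'E'
from h import *
im=ctrl.get_image("scene")
W=world(im);np.savez("scene2.npz",**im)
k=near(W,.519,.031,.03,.06,.104);
print("pot scene",k.sum(),W[k].max(0) if k.sum() else 0)
W=np.load("W.npy");k=near(W,.519,.031,.033,.083,.11);print("pot wrist",k.sum(),np.median(W[k],0).round(3),W[k].max(0).round(3))
m=near(W,.52,.031,.055,.098,.112);print("rim",m.sum(),circ(W[m],.0385))
a=cv2.imread("pics/w5.png")[100:370,130:390];cv2.imwrite("pics/w5c.png",cv2.resize(a,None,fx=2,fy=2))
E
```

```text
time: 10.0
position: [0.5213, 0.032, 0.2197]
tool_rot: [0.871, 3.013, 0.006]
ft_force: [1.0, -0.3, 0.2]
grip_width: 0.328
grip_force: 0.0
pot scene 47 [0.52699837 0.03522719 0.10291111]
pot wrist 324 [0.516 0.033 0.102] [0.525 0.04  0.105]
rim 2141 [0.5179 0.0317]
```

View pics/w5c.png

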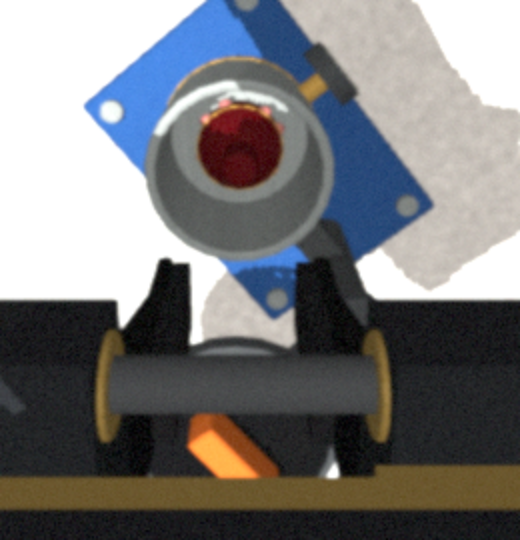

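Run:
```python
from h import *
st=ctrl.get_state();print(np.round(st["joint_positions"],2))
for n in("scene2","top"):
    im=dict(np.load(n+".npz"));W=world(im);C=im["color"].astype(int);r,g,b=C[...,0],C[...,1],C[...,2]
    yel=(r>1.4*b)&(g>1.3*b)&(g>.7*r)&near(W,.644,-.1,.035,.115,.16);print(n,"yel",yel.sum(),np.median(W[yel],0).round(4))
    pst=near(W,.600,.035,.03,.115,.16);print("hinge",pst.sum(),((W[pst].min(0)+W[pst].max(0))/2).round(4))
go([.644,-.099,.20],np.radians(-20))
```

```text
[-0.88  0.05  0.8   1.82 -0.04  1.29  0.94]
scene2 yel 57 [ 0.6421 -0.1018  0.1348]
hinge 92 [0.6004 0.0294 0.1199]
top yel 27 [ 0.6386 -0.0979  0.1418]
hinge 142 [0.6032 0.0292 0.1207]
pos [0.5205 0.0324 0.2176] t 10.1 slide [-0.698 -0.182  0.071] [ 1.000e-02 -1.000e-03  2.593e+00] [ 1.000e-03  1.100e-02 -3.407e+00]
```

```bash
python3 -m inch '[{"slide":[-0.12,-0.03,0],"angular":[0,0,0.2],"claw":-0.1},{"slide":[-0.3,-0.08,0],"angular":[0,0,0.45],"claw":-0.1},{"slide":[-0.48,-0.13,0],"angular":[0,0,0.7],"claw":-0.1},{"slide":[-0.64,-0.17,0],"angular":[0,0,0.95],"claw":-0.1},{"slide":[-0.694,-0.186,0],"angular":[0,0,1],"claw":-0.1},{"slide":[-0.694,-0.186,0],"angular":[0,0,1],"claw":-0.1}]'; python3 look.py w6
python3 - <<'E'
from h import *
W=np.load("W.npy");C=np.load("wrist.npz")["color"].astype(int);r,g,b=C[...,0],C[...,1],C[...,2]
yel=(r>1.4*b)&(g>1.3*b)&(g>.6*r)&near(W,.642,-.1,.035,.115,.16);print("yel",yel.sum(),np.median(W[yel],0).round(4) if yel.sum() else 0)
top=yel&(W[...,2]>.141);print(top.sum(),W[top].mean(0))
go([.642,-.1,.139],np.radians(18.4))
E
```

```text
time: 10.7
position: [0.6406, -0.1026, 0.2125]
tool_rot: [-1.628, -2.685, 0.007]
ft_force: [0.6, 0.1, 0.4]
grip_width: 0.455
grip_force: 0.0
yel 320 [ 0.639  -0.0965  0.1446]
194 [ 0.63999455 -0.09805961  0.14522177]
pos [ 0.6401 -0.1007  0.2128] t 10.75 slide [-0.001  0.009  0.295] [-0.008 -0.001  0.31 ] [ 1.00e-03 -1.10e-02 -5.69e+00]
```

```bash
python3 -m inch '[{"slide":[0.005,0.004,0.05],"angular":[0,0,0.2],"claw":-0.1},{"slide":[0.005,0.004,0.15],"angular":[0,0,0.31],"claw":-0.1},{"slide":[0.005,0.004,0.25],"angular":[0,0,0.31],"claw":-0.1},{"slide":[0.005,0.004,0.295],"angular":[0,0,0.31],"claw":-0.1},{"slide":[0.005,0.004,0.295],"angular":[0,0,0.31],"claw":-1},{"slide":[0.005,0.004,0.295],"angular":[0,0,0.31],"claw":-1},{"slide":[0.005,0.004,0.295],"angular":[0,0,0.31],"claw":-1},{"slide":[0.005,0.004,0.295],"angular":[0,0,0.31],"claw":-1},{"slide":[0.005,0.004,0.295],"angular":[0,0,0.31],"claw":-1}]' 15
cat > arc.py <<'E'
# rows for an arc about (hx,hy) by angle a (deg), n rows, yaw following by fraction f, constant height
import sys
from h import *
hx,hy,a,n,f=map(float,sys.argv[1:6]);n=int(n)
st=ctrl.get_state();M=R.from_rotvec(st["tool_rot"]);p=np.array(st["position"])
print("pos",p.round(4),"ang",np.degrees(np.arctan2(p[1]-hy,p[0]-hx)).round(1),"rad",np.hypot(p[0]-hx,p[1]-hy).round(4),"F",np.round(st["ft_force"],1),"w",st["grip_width"])
for i in range(1,n+1):
    Z=R.from_euler("z",a*i/n,degrees=True);q=Z.apply(p-[hx,hy,0])+[hx,hy,0]
    print((M.inv().apply(q-p)/.25).round(3),(-a*i/n*f/30).__round__(3))
E
python3 arc.py .5985 .0396 -28 8 1
```

```text
time: 11.65
position: [0.6419, -0.0982, 0.1424]
tool_rot: [1.835, 2.549, 0.002]
ft_force: [-0.7, -0.4, 3.1]
grip_width: 0.128
grip_force: 15.0
pos [ 0.6419 -0.0982  0.1424] ang -72.5 rad 0.1445 F [-0.7 -0.4  3.1] w 0.12781639126402047
[ 0.002 -0.035 -0.   ] 0.117
[ 0.006 -0.07  -0.   ] 0.233
[ 0.012 -0.105 -0.   ] 0.35
[ 0.02  -0.139 -0.   ] 0.467
[ 0.03  -0.173 -0.   ] 0.583
[ 0.042 -0.206 -0.   ] 0.7
[ 0.056 -0.239 -0.   ] 0.817
[ 0.072 -0.27  -0.   ] 0.933
```

```bash
python3 -m inch '[{"slide":[0.002,-0.035,0],"angular":[0,0,0.117],"claw":-1},{"slide":[0.006,-0.07,0],"angular":[0,0,0.233],"claw":-1},{"slide":[0.012,-0.105,0],"angular":[0,0,0.35],"claw":-1},{"slide":[0.02,-0.139,0],"angular":[0,0,0.467],"claw":-1},{"slide":[0.03,-0.173,0],"angular":[0,0,0.583],"claw":-1},{"slide":[0.042,-0.206,0],"angular":[0,0,0.7],"claw":-1},{"slide":[0.056,-0.239,0],"angular":[0,0,0.817],"claw":-1},{"slide":[0.072,-0.27,0],"angular":[0,0,0.933],"claw":-1}]'; python3 arc.py .5985 .0396 -29 8 1
```

```text
time: 12.45
position: [0.5723, -0.1027, 0.1424]
tool_rot: [2.399, 2.026, 0.003]
ft_force: [0.7, 0.6, 3.5]
grip_width: 0.13
grip_force: 15.0
pos [ 0.5723 -0.1027  0.1424] ang -100.4 rad 0.1446 F [0.7 0.6 3.5] w 0.13031249483905566
[ 0.002 -0.037 -0.   ] 0.121
[ 0.006 -0.073 -0.   ] 0.242
[ 0.012 -0.109 -0.   ] 0.362
[ 0.02  -0.145 -0.   ] 0.483
[ 0.031 -0.18  -0.   ] 0.604
[ 0.044 -0.214 -0.001] 0.725
[ 0.059 -0.247 -0.001] 0.846
[ 0.076 -0.279 -0.001] 0.967
```

```bash
python3 -m inch '[{"slide":[0.002,-0.037,0],"angular":[0,0,0.121],"claw":-1},{"slide":[0.006,-0.073,0],"angular":[0,0,0.242],"claw":-1},{"slide":[0.012,-0.109,0],"angular":[0,0,0.362],"claw":-1},{"slide":[0.02,-0.145,0],"angular":[0,0,0.483],"claw":-1},{"slide":[0.031,-0.18,0],"angular":[0,0,0.604],"claw":-1},{"slide":[0.044,-0.214,0],"angular":[0,0,0.725],"claw":-1},{"slide":[0.059,-0.247,0],"angular":[0,0,0.846],"claw":-1},{"slide":[0.076,-0.279,0],"angular":[0,0,0.967],"claw":-1}]'; python3 arc.py .5985 .0396 -29 8 1
```

```text
time: 13.25
position: [0.5066, -0.0729, 0.1423]
tool_rot: [2.831, 1.359, 0.003]
ft_force: [-0.2, -1.4, 5.8]
grip_width: 0.127
grip_force: 15.0
pos [ 0.5066 -0.0729  0.1423] ang -129.3 rad 0.1453 F [-0.2 -1.4  5.8] w 0.12714957256388287
[ 0.002 -0.037 -0.   ] 0.121
[ 0.005 -0.073 -0.   ] 0.242
[ 0.012 -0.11  -0.   ] 0.362
[ 0.02  -0.145 -0.   ] 0.483
[ 0.031 -0.181 -0.   ] 0.604
[ 0.043 -0.215 -0.   ] 0.725
[ 0.058 -0.248 -0.   ] 0.846
[ 0.076 -0.281 -0.   ] 0.967
```

```bash
python3 -m inch '[{"slide":[0.002,-0.037,0],"angular":[0,0,0.121],"claw":-1},{"slide":[0.006,-0.073,0],"angular":[0,0,0.242],"claw":-1},{"slide":[0.012,-0.109,0],"angular":[0,0,0.362],"claw":-1},{"slide":[0.02,-0.145,0],"angular":[0,0,0.483],"claw":-1},{"slide":[0.031,-0.18,0],"angular":[0,0,0.604],"claw":-1},{"slide":[0.044,-0.214,0],"angular":[0,0,0.725],"claw":-1},{"slide":[0.059,-0.247,0],"angular":[0,0,0.846],"claw":-1},{"slide":[0.076,-0.279,0],"angular":[0,0,0.967],"claw":-1}]'; python3 arc.py .5985 .0396 -16 8 1;python3 -c "
from h import *;print(ctrl.get_state()['joint_positions'])"
```

```text
time: 14.05
position: [0.4628, -0.0147, 0.1422]
tool_rot: [-3.082, -0.607, 0.002]
ft_force: [-3.6, -2.3, 7.5]
grip_width: 0.125
grip_force: 15.0
pos [ 0.4628 -0.0147  0.1422] ang -158.2 rad 0.1462 F [-3.6 -2.3  7.5] w 0.12457613481405122
[ 0.001 -0.02   0.   ] 0.067
[ 0.002 -0.041  0.   ] 0.133
[ 0.004 -0.061  0.   ] 0.2
[ 0.006 -0.081  0.   ] 0.267
[ 0.01  -0.101  0.   ] 0.333
[ 0.014 -0.121  0.   ] 0.4
[ 0.018 -0.141  0.   ] 0.467
[ 0.024 -0.161  0.   ] 0.533
[-1.17720565 -0.08936389  1.12866585  2.04227716  0.08870277  1.14031817
 -1.26938027]
```

```bash
python3 -m inch '[{"slide":[0.001,-0.02,-0.008],"angular":[0,0,0.067],"claw":-1},{"slide":[0.002,-0.041,-0.008],"angular":[0,0,0.133],"claw":-1},{"slide":[0.004,-0.061,-0.008],"angular":[0,0,0.2],"claw":-1},{"slide":[0.006,-0.081,-0.008],"angular":[0,0,0.267],"claw":-1},{"slide":[0.01,-0.101,-0.008],"angular":[0,0,0.333],"claw":-1},{"slide":[0.014,-0.121,-0.008],"angular":[0,0,0.4],"claw":-1},{"slide":[0.018,-0.141,-0.008],"angular":[0,0,0.467],"claw":-1},{"slide":[0.018,-0.141,-0.008],"angular":[0,0,0.467],"claw":-1}]'; python3 arc.py .5985 .0396 -4 2 1
```

```text
time: 14.85
position: [0.4529, 0.0208, 0.1425]
tool_rot: [-3.132, -0.232, 0.002]
ft_force: [-0.6, 1.1, -7.7]
grip_width: 0.127
grip_force: 15.0
pos [0.4529 0.0208 0.1425] ang -172.7 rad 0.1468 F [-0.6  1.1 -7.7] w 0.12677179785384332
[ 0.001 -0.02   0.   ] 0.067
[ 0.002 -0.041  0.   ] 0.133
```

```bash
python3 -m inch '[{"slide":[0.001,-0.01,0.004],"angular":[0,0,0.033],"claw":-1},{"slide":[0.001,-0.02,0.004],"angular":[0,0,0.067],"claw":-1},{"slide":[0.001,-0.03,0.004],"angular":[0,0,0.1],"claw":-1},{"slide":[0.001,-0.03,0.004],"angular":[0,0,0.1],"claw":-1}]'; python3 arc.py .5985 .0396 -4 2 1
```

```text
time: 15.25
position: [0.4525, 0.0249, 0.1423]
tool_rot: [3.134, 0.146, -0.003]
ft_force: [-4.4, -7.2, 2.8]
grip_width: 0.128
grip_force: 15.0
pos [0.4525 0.0249 0.1423] ang -174.3 rad 0.1467 F [-4.4 -7.2  2.8] w 0.12803700132643983
[ 0.   -0.02 -0.  ] 0.067
[ 0.001 -0.041 -0.   ] 0.133
```

```bash
python3 -m inch '[{"slide":[0,0.01,0],"angular":[0,0,0],"claw":-0.1},{"slide":[0,0.012,0],"angular":[0,0,0],"claw":-0.1},{"slide":[0,0.012,0],"angular":[0,0,0],"claw":-0.1},{"slide":[0,0.012,0],"angular":[0,0,0],"claw":-0.1},{"slide":[0,0.012,-0.1],"angular":[0,0,0],"claw":-0.1},{"slide":[0,0.012,-0.2],"angular":[0,0,0],"claw":-0.1},{"slide":[0,0.012,-0.4],"angular":[0,0,0],"claw":-0.1},{"slide":[0,0.012,-0.4],"angular":[0,0,0],"claw":-0.1},{"slide":[0,0.012,-0.4],"angular":[0,0,0],"claw":-0.1}]'
cat > wing.py <<'E'
from h import *
for n in("wrist","top","scene"):
    if n=="wrist":
        import sys;sys.argv=["",f"w_{ctrl.get_state()['time']}"];exec(open("look.py").read())
    else: im=ctrl.get_image(n);W=world(im)
    C=im["color"].astype(int);r,g,b=C[...,0],C[...,1],C[...,2]
    o=(r>1.5*b)&(r>1.3*g)&near(W,.52,.031,.05,.12,.16)
    if o.sum()<10: print(n,"few");continue
    t=o&(W[...,2]>np.percentile(W[o][:,2],95)-.004)
    q=cv2.minAreaRect((W[t][:,:2]*1000).astype(np.float32))
    p=W[t];u=np.linalg.svd((p-p.mean(0))[:,:2])[2][0]
    print(n,t.sum(),"mean",p.mean(0).round(4),"dir",np.degrees(np.arctan2(u[1],u[0])).round(1),"rect",np.round(q[0],1),np.round(q[1],1),round(q[2],1),"ztop",np.percentile(p[:,2],90).round(4))
    k=near(W,.52,.031,.048,.115,.131)&(C.max(-1)<60);print("  cap",k.sum(),circ(W[k]) if k.sum()>10 else 0,((W[k].min(0)+W[k].max(0))/2).round(4) if k.sum() else 0)
E
python3 wing.py
```

```text
time: 16.15
position: [0.4543, 0.0254, 0.2434]
tool_rot: [-3.136, -0.15, -0.004]
ft_force: [-1.4, -0.2, -0.6]
grip_width: 0.453
grip_force: 0.0
wrist 1177 mean [0.5187 0.0311 0.1439] dir -93.2 rect [518.4  31. ] [47.8 14.1] 86.9 ztop 0.145
  cap 8730 [0.5179 0.0323 0.0341] [0.5178 0.0316 0.1207]
top few
scene 52 mean [0.5206 0.0259 0.1418] dir -96.2 rect [520.1  27.9] [44.  14.8] 87.8 ztop 0.1432
  cap 350 [0.5187 0.0272 0.0344] [0.5182 0.028  0.1201]
```

```bash
python3 -c "
from h import *
go([.5186,.031,.21],np.radians(-3.2))"; python3 -m inch '[{"slide":[0,0,0],"angular":[0,0,-0.28],"claw":-0.2},{"slide":[0,0,0],"angular":[0,0,-0.56],"claw":-0.2},{"slide":[0,0,0],"angular":[0,0,-0.84],"claw":-0.2},{"slide":[0,0,0],"angular":[0,0,-0.95],"claw":-0.2}]';python3 -m inch '[{"slide":[0,0,0],"angular":[0,0,-0.28],"claw":-0.2},{"slide":[0,0,0],"angular":[0,0,-0.56],"claw":-0.2},{"slide":[0,0,0],"angular":[0,0,-0.84],"claw":-0.2},{"slide":[0,0,0],"angular":[0,0,-0.95],"claw":-0.2},{"slide":[0,0,0],"angular":[0,0,-0.95],"claw":-0.2}]';python3 -c "
from h import *
go([.5186,.031,.21],np.radians(-3.2))"
```

```text
pos [0.4527 0.0249 0.2412] t 16.3 slide [0.265 0.001 0.124] [-2.000e-03  3.000e-03 -2.711e+00] [3.000e-03 2.000e-03 3.289e+00]
time: 16.7
position: [0.4526, 0.0249, 0.2411]
tool_rot: [3.002, 0.924, -0.003]
ft_force: [0.3, -0.1, 0.2]
grip_width: 0.402
grip_force: 0.0
time: 17.2
position: [0.4527, 0.0249, 0.2412]
tool_rot: [-2.686, -1.629, 0.003]
ft_force: [0.6, -0.2, 0.8]
grip_width: 0.401
grip_force: 0.0
pos [0.4527 0.0249 0.2412] t 17.2 slide [0.144 0.223 0.124] [-0.003  0.003 -0.81 ] [4.00e-03 4.00e-03 5.19e+00]
```

```bash
python3 -m inch '[{"slide":[0.05,0.07,0.02],"angular":[0,0,-0.25],"claw":-0.2},{"slide":[0.1,0.16,0.06],"angular":[0,0,-0.5],"claw":-0.2},{"slide":[0.144,0.223,0.124],"angular":[0,0,-0.75],"claw":-0.2},{"slide":[0.144,0.223,0.124],"angular":[0,0,-0.81],"claw":-0.2},{"slide":[0.144,0.223,0.124],"angular":[0,0,-0.81],"claw":-0.2}]'; python3 wing.py; python3 -c "
from h import *
go([.5186,.031,.139],np.radians(-3.2))"
```

```text
time: 17.7
position: [0.5191, 0.0308, 0.2097]
tool_rot: [2.284, 2.154, -0.008]
ft_force: [-0.8, -0.2, -0.0]
grip_width: 0.399
grip_force: 0.0
wrist 1218 mean [0.5188 0.0328 0.1438] dir -92.7 rect [518.5  31.6] [47.6 13.7] 87.1 ztop 0.1448
  cap 8718 [0.5193 0.0339 0.0335] [0.52   0.033  0.1224]
top few
scene 52 mean [0.5207 0.0263 0.1418] dir -96.4 rect [519.5  28.5] [46.2 13.1] 85.9 ztop 0.1432
  cap 322 [0.5192 0.0296 0.034 ] [0.5199 0.0285 0.1206]
pos [0.519  0.0307 0.2112] t 17.85 slide [ 0.001 -0.001  0.289] [-0.001  0.    -0.006] [0.000e+00 2.000e-03 5.994e+00]
```

```bash
python3 -m inch '[{"slide":[0,0,0.1],"angular":[0,0,0],"claw":-0.2},{"slide":[0,0,0.22],"angular":[0,0,0],"claw":-0.2},{"slide":[0,0,0.285],"angular":[0,0,0],"claw":-0.2},{"slide":[0,0,0.285],"angular":[0,0,0],"claw":-0.2},{"slide":[0,0,0.285],"angular":[0,0,0],"claw":-1},{"slide":[0,0,0.285],"angular":[0,0,0],"claw":-1},{"slide":[0,0,0.285],"angular":[0,0,0],"claw":-1},{"slide":[0,0,0.285],"angular":[0,0,0],"claw":-1}]' 30
```

```text
time: 18.65
position: [0.5187, 0.0315, 0.1409]
tool_rot: [-2.281, -2.157, 0.001]
ft_force: [-4.7, -0.4, 6.8]
grip_width: 0.151
grip_force: 30.0
```

```bash
python3 -m inch '[{"slide":[0,0,0.002],"angular":[0,0,0.2],"claw":-1},{"slide":[0,0,0.005],"angular":[0,0,0.4],"claw":-1},{"slide":[0,0,0.007],"angular":[0,0,0.6],"claw":-1},{"slide":[0,0,0.01],"angular":[0,0,0.8],"claw":-1},{"slide":[0,0,0.012],"angular":[0,0,0.95],"claw":-1},{"slide":[0,0,0.012],"angular":[0,0,0.95],"claw":-1}]'; python3 -c "
from h import *
go([.5186,.031,.139],np.radians(-3.2));s=ctrl.get_state();print(s['torque'],s['ft_force'])"
```

```text
time: 19.25
position: [0.5183, 0.0315, 0.1378]
tool_rot: [-2.743, -1.526, 0.003]
ft_force: [-5.5, 0.9, 7.3]
grip_width: 0.16
grip_force: 30.0
pos [0.5183 0.0315 0.1378] t 19.25 slide [-0.001  0.002 -0.005] [-0.007 -0.001 -0.954] [-1.000e-03  9.000e-03  5.046e+00]
[-0.12952367  1.3950357  -0.10408088] [-5.51400628  0.90977272  7.31659039]
```

```bash
python3 -m inch '[{"slide":[0,0,0.002],"angular":[0,0,0.2],"claw":-1},{"slide":[0,0,0.005],"angular":[0,0,0.4],"claw":-1},{"slide":[0,0,0.007],"angular":[0,0,0.6],"claw":-1},{"slide":[0,0,0.01],"angular":[0,0,0.8],"claw":-1},{"slide":[0,0,0.012],"angular":[0,0,0.95],"claw":-1},{"slide":[0,0,0.012],"angular":[0,0,0.95],"claw":-1}]'; python3 -c "
from h import *
go([.5186,.031,.139],np.radians(-3.2));s=ctrl.get_state();print(s['torque'],s['ft_force'])"
```

```text
time: 19.85
position: [0.5181, 0.0316, 0.1347]
tool_rot: [-3.034, -0.804, 0.005]
ft_force: [-7.0, -0.2, 8.9]
grip_width: 0.158
grip_force: 30.0
pos [0.5181 0.0316 0.1347] t 19.85 slide [ 0.001  0.003 -0.017] [-0.008  0.002 -1.904] [2.000e-03 9.000e-03 4.096e+00]
[-0.11515904  1.62861123 -0.05321685] [-6.96267093 -0.2104199   8.87699677]
```

```bash
python3 -m inch '[{"slide":[0,0,0.002],"angular":[0,0,0.2],"claw":-1},{"slide":[0,0,0.005],"angular":[0,0,0.4],"claw":-1},{"slide":[0,0,0.007],"angular":[0,0,0.6],"claw":-1},{"slide":[0,0,0.009],"angular":[0,0,0.75],"claw":-1},{"slide":[0,0,0.01],"angular":[0,0,0.82],"claw":-1},{"slide":[0,0,0.01],"angular":[0,0,0.86],"claw":-1},{"slide":[0,0,0.01],"angular":[0,0,0.86],"claw":-1}]'; python3 -c "
from h import *
go([.5186,.031,.139],np.radians(-3.2));s=ctrl.get_state();print(s['torque'],s['ft_force'])"
```

```text
time: 20.55
position: [0.5179, 0.0323, 0.1323]
tool_rot: [-3.138, -0.112, 0.007]
ft_force: [-7.4, 2.1, 10.4]
grip_width: 0.158
grip_force: 30.3
pos [0.5179 0.0323 0.1323] t 20.55 slide [ 0.002  0.005 -0.027] [-0.009  0.004 -2.757] [0.004 0.01  3.243]
[0.28924371 1.81686156 0.5171366 ] [-7.44040836  2.05957432 10.43997561]
```

```bash
python3 -m inch '[{"slide":[0,0,0],"angular":[0,0,0],"claw":-0.2},{"slide":[0,0,0],"angular":[0,0,0],"claw":-0.2},{"slide":[0,0,0],"angular":[0,0,0],"claw":-0.2},{"slide":[0,0,0],"angular":[0,0,0],"claw":-0.2},{"slide":[0,0,-0.1],"angular":[0,0,0],"claw":-0.2},{"slide":[0,0,-0.25],"angular":[0,0,0],"claw":-0.2},{"slide":[0,0,-0.4],"angular":[0,0,0],"claw":-0.2},{"slide":[0,0,-0.4],"angular":[0,0,0],"claw":-0.2},{"slide":[0,0,-0.4],"angular":[0,0,0],"claw":-0.2}]'; python3 wing.py; python3 -c "
from h import *
go([.41,.20,.24],np.radians(-5))"; ls pics
```

```text
time: 21.45
position: [0.5199, 0.0313, 0.2321]
tool_rot: [-3.138, -0.109, -0.002]
ft_force: [0.2, 0.9, -0.0]
grip_width: 0.402
grip_force: 0.0
wrist 958 mean [0.5197 0.0312 0.1356] dir -173.7 rect [518.9  31.1] [47.5 14. ] 6.5 ztop 0.1365
  cap 6296 [0.5198 0.0331 0.0345] [0.5206 0.0322 0.1195]
top few
scene 62 mean [0.5212 0.0299 0.1334] dir 3.3 rect [519.2  31.8] [47.7 18.9] 3.5 ztop 0.1348
  cap 62 [0.5204 0.0372 0.0389] [0.5215 0.0314 0.1181]
pos [0.5186 0.0311 0.2303] t 21.6 slide [-0.387 -0.704 -0.039] [-2.000e-03  4.000e-03 -2.701e+00] [4.000e-03 2.000e-03 3.299e+00]
s2.png
scene.png
t2.png
top.png
w1.png
w2.png
w3.png
w4.png
w4c.png
w5.png
w5c.png
w6.png
w_16.15.png
w_17.7.png
w_21.45.png
```

```bash
python3 -m inch '[{"slide":[-0.03,-0.12,-0.04],"angular":[0,0,0],"claw":-1},{"slide":[-0.1,-0.3,-0.04],"angular":[0,0,0],"claw":-1},{"slide":[-0.18,-0.48,-0.04],"angular":[0,0,0],"claw":-1},{"slide":[-0.25,-0.66,-0.04],"angular":[0,0,0],"claw":-1},{"slide":[-0.33,-0.84,-0.04],"angular":[0,0,0],"claw":-1},{"slide":[-0.4,-1,-0.04],"angular":[0,0,0],"claw":-1},{"slide":[-0.4,-1,-0.04],"angular":[0,0,0],"claw":-1}]'; python3 look.py w7
python3 - <<'E'
from h import *
W=np.load("W.npy");C=np.load("wrist.npz")["color"].astype(int);r,g,b=C[...,0],C[...,1],C[...,2]
m=(r>1.7*g)&(r>1.7*b)&near(W,.43,.335,.08,.12,.18);print("ball",m.sum(),W[m].max(0).round(3) if m.sum() else 0,((W[m].min(0)+W[m].max(0))/2).round(4) if m.sum() else 0)
bx=near(W,.4433,.335,.1,.045,.055);q=cv2.minAreaRect((W[bx][:,:2]*1000).astype(np.float32));print("box",bx.sum(),q)
go([.3655,.34,.22]);print(ctrl.get_state()["joint_positions"])
E
```

```text
time: 22.3
position: [0.3976, 0.2793, 0.2398]
tool_rot: [3.137, 0.126, -0.004]
ft_force: [0.2, 0.4, 0.0]
grip_width: 0.006
grip_force: 0.0
ball 792 [0.423 0.349 0.161] [0.4117 0.3371 0.1528]
box 8866 ((441.55535888671875, 335.49957275390625), (110.17137908935547, 130.0380401611328), 86.17822265625)
pos [0.3999 0.2759 0.24  ] t 22.35 slide [-0.118 -0.266  0.079]
[-1.55819894 -0.08699317  0.86366582  1.85832616  0.06973937  1.34342356
 -2.2072407 ]
```

```bash
python3 -m inch '[{"slide":[-0.07,-0.14,0],"angular":[0,0,0],"claw":-1},{"slide":[-0.125,-0.266,0],"angular":[0,0,0],"claw":-1},{"slide":[-0.125,-0.266,0.1],"angular":[0,0,0],"claw":-1},{"slide":[-0.125,-0.266,0.25],"angular":[0,0,0],"claw":-1},{"slide":[-0.125,-0.266,0.375],"angular":[0,0,0],"claw":-1},{"slide":[-0.125,-0.266,0.375],"angular":[0,0,0],"claw":-1}]'; python3 -c "
from h import *
go([.462,.334,.146]);print(ctrl.get_state()['joint_positions'])"
```

```text
time: 22.95
position: [0.365, 0.3336, 0.1434]
tool_rot: [3.131, 0.105, -0.007]
ft_force: [-0.7, -0.8, -0.4]
grip_width: 0.006
grip_force: 0.0
pos [0.365  0.3336 0.1434] t 22.95 slide [ 0.387  0.024 -0.012]
[-1.59122258  0.06597211  0.83066496  1.96079617 -0.0496948   1.14607687
 -2.24471708]
```

```bash
python3 -m inch '[{"slide":[0.03,-0.01,-0.01],"angular":[0,0,0],"claw":-1},{"slide":[0.08,-0.01,-0.012],"angular":[0,0,0],"claw":-1},{"slide":[0.13,-0.005,-0.012],"angular":[0,0,0],"claw":-1},{"slide":[0.18,0,-0.012],"angular":[0,0,0],"claw":-1},{"slide":[0.23,0.005,-0.012],"angular":[0,0,0],"claw":-1},{"slide":[0.28,0.01,-0.012],"angular":[0,0,0],"claw":-1},{"slide":[0.33,0.015,-0.012],"angular":[0,0,0],"claw":-1},{"slide":[0.36,0.018,-0.012],"angular":[0,0,0],"claw":-1},{"slide":[0.38,0.02,-0.012],"angular":[0,0,0],"claw":-1},{"slide":[0.38,0.02,-0.012],"angular":[0,0,0],"claw":-1}]'
```

```text
time: 23.95
position: [0.457, 0.3404, 0.1525]
tool_rot: [-3.139, -0.111, 0.019]
ft_force: [-16.4, -3.5, 13.7]
grip_width: 0.007
grip_force: 8.6
```

```bash
python3 -m inch '[{"slide":[-0.03,0,0],"angular":[0,0,0],"claw":-1},{"slide":[-0.1,0,0],"angular":[0,0,0],"claw":-1},{"slide":[-0.2,0,-0.1],"angular":[0,0,0],"claw":-1},{"slide":[-0.25,0,-0.25],"angular":[0,0,0],"claw":-1},{"slide":[-0.25,0,-0.4],"angular":[0,0,0],"claw":-1},{"slide":[-0.25,0,-0.4],"angular":[0,0,0],"claw":-1},{"slide":[-0.25,0,-0.4],"angular":[0,0,0],"claw":-1}]'; python3 look.py w8
python3 - <<'E'
from h import *
W=np.load("W.npy");C=np.load("wrist.npz")["color"].astype(int);r,g,b=C[...,0],C[...,1],C[...,2]
m=(r>1.7*g)&(r>1.7*b)&near(W,.45,.335,.09,.12,.18);print("ball",m.sum(),((W[m].min(0)+W[m].max(0))/2).round(4) if m.sum() else 0)
im=ctrl.get_image("scene");W=world(im);C=im["color"].astype(int);r,g,b=C[...,0],C[...,1],C[...,2]
m=(r>1.7*g)&near(W,.45,.335,.09,.12,.18);print("ball",m.sum(),((W[m].min(0)+W[m].max(0))/2).round(4))
a=np.clip(cv2.resize(im["color"][100:360,120:400],(640,594)).astype(float)*1.4,0,255).astype(np.uint8);cv2.imwrite("pics/fin.png",a[...,::-1])
E
```

```text
time: 24.65
position: [0.4006, 0.3356, 0.2528]
tool_rot: [-3.136, -0.108, -0.004]
ft_force: [-1.2, -0.2, -1.2]
grip_width: 0.004
grip_force: 0.0
ball 893 [0.4797 0.3328 0.1508]
ball 53 [0.4811 0.3297 0.1429]
```

View pics/fin.png

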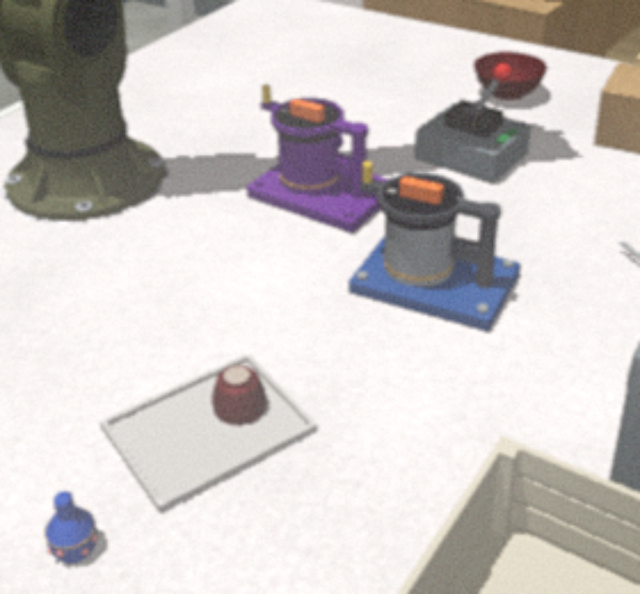

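The image shows the cap closed on the vessel (wing at 422,190), the lever over on the green side (ball at 503,70) and the cup untouched at (240,393). The ball measures x = 0.480, which is where it should be at full on.

```bash
python3 -c "
from bench import ctrl
print(ctrl.close_job())"
```

```text
the job is handed in; nothing more can be done
None
```

I handed in the job at about 25 s of the 72 s allowed: the burgundy pot is upright on the vessel floor, the cap is screwed fully home, the isolator was then flipped fully on, and the cup is where it was.

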